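Start the housing test at three switch stations

TASK

Start the test of the yellow housing by pressing the switches on the three grey boxes in order: first press the white-dotted end of the red rocker fully down, then the white-dotted end of the blue rocker fully down, and last push the green button fully in and keep it pressed; finish while still holding it in. Only press with the fingertips: do not lift, tip or shove the boxes, and leave the housing and the other things on the bench where they are.

Things in the scene. Friction and masses are not known exactly. Their poses are not given: they have to be found in the camera images.
- supply_station: A loose grey switch box standing on rubber feet, 100 x 70 mm (its x by y), its lid 50 mm above the bench, 0.7 to 1 kg. Origin: centre of its underside, z up. In the middle of its lid a red rocker, 53 mm long (x), 34 mm wide (y), in a black frame whose rim is 56 mm above the bench. It pivots about the box's y axis; the end with the white dot, towards the box's +x, starts raised; the other half lies level, 66 mm above the bench.
- red_rocker_dot (a point): The white dot on top of the red rocker, 19 mm from its pivot along the box's +x: where to press. 72 mm above the bench when off (the end's outer edge, 26 mm from the pivot, is at 74 mm), 66 mm when on. Press this end straight down (2 to 3 N) until its half lies level.
- red_rocker (a joint): Tilt of the red rocker in rad: 0 to 0.03 at the start (off, dotted end up), 0.32 fully on (dotted end down); more than 0.26 counts as on. Keeps its place by friction.
- clamp_station: A loose grey switch box standing on rubber feet, 100 x 70 mm (its x by y), its lid 50 mm above the bench, 0.7 to 1 kg. Origin: centre of its underside, z up. In the middle of its lid a blue rocker, 53 mm long (x), 34 mm wide (y), in a black frame whose rim is 56 mm above the bench. It pivots about the box's y axis; the end with the white dot, towards the box's +x, starts raised; the other half lies level, 66 mm above the bench.
- blue_rocker_dot (a point): The white dot on top of the blue rocker, 19 mm from its pivot along the box's +x: where to press. 72 mm above the bench when off (the end's outer edge, 26 mm from the pivot, is at 74 mm), 66 mm when on. Press this end straight down (2 to 3 N) until its half lies level.
- blue_rocker (a joint): Tilt of the blue rocker in rad: 0 to 0.03 at the start (off, dotted end up), 0.32 fully on (dotted end down); more than 0.26 counts as on. Keeps its place by friction.
- start_station: A loose grey switch box standing on rubber feet, 100 x 70 mm (its x by y), its lid 50 mm above the bench, 0.7 to 1 kg. Origin: centre of its underside, z up. On its lid, in the middle, a round green push button of 36 mm diameter in a steel collar 50 mm across whose black rim is 58 mm above the bench.
- green_top (a point): Centre of the green button's flat top, 70 mm above the bench when out, 64 mm when fully in.
- green_button (a joint): Travel of the green button in m: 0 out, 0.006 fully in; more than 0.0045 counts as in. A spring pushes back with 2 N (out) to 5 N (fully in); it comes out again when let go.
- test_nest: Fixed aluminium plate 130 x 150 x 14 mm with four short black pins, holding the housing. Origin: centre of its underside. Not to be worked on.
- housing: Yellow open-topped sensor housing, 101 x 134 x 48 mm, loose on the test nest. Origin: centre of its underside. Leave alone.
- screw_jar: Small white jar with a white lid, 45 mm across, 50 mm high, loose. Origin: centre of its underside. Leave alone.
- flux_bottle: Small amber bottle with a black cap, 34 mm across, 85 mm high, loose. Origin: centre of its underside. Leave alone.
- tape_blue: Roll of blue tape lying flat, 55 mm across, 18 mm high, loose. Origin: centre of its underside. Leave alone.
- ferrite: Black ferrite block, 21 x 33 x 19 mm, loose. Origin: centre of its underside. Leave alone.
- driver_black: Screwdriver with a black and yellow handle, 174 mm long, 19 mm thick, loose. Origin: centre of its underside. Leave alone.

How it is judged:
By the outcome, as a careful person would: the job done as asked, in the order asked, and still so for the second after the job is handed in, while the arm keeps its last pose, push and grip.
It also fails if it takes over 48 s, if anything falls off the work surface, if the arm or the gripper's body presses on something with over 40 N, if the wrist force passes 120 N, or if a joint passes its speed limit or range.

ROBOT

A 6-joint arm with a two-finger parallel gripper is mounted at the origin on a cart in front of the work surface, level with it; the furniture and walls round the work are solid. World frame = base frame: x ahead of the robot, y to its left, z up, the work surface at z = 0. Lengths are in m, angles in rad, forces in N, time in s.
With the tool pointing down it reaches from about 0.3 to 0.775 m from the base axis. Payload 14.6 kg.
Tool frame: the origin (TCP) lies at the centre of the arm's flange, where the gripper is bolted on; the fingertips stand 199 mm ahead of it and the grasp point (between the pads) lies 180 mm ahead of it; z points along the fingers, y is the line along which they close (so a half turn about z gives the same grasp; the last joint's range is limited). The gripper opens to 94 mm and grips with 3 to 60 N. Pads are 16 mm wide; open, the fingers measure 119 mm over their backs; the gripper's body (75 mm by 177 mm) begins 78 mm behind the grasp point.
Start: joints at [-1.323, 0.3, 1.521, -0, 1.321, -0.067], TCP at [0.17, -0.523, 0.405] pointing down, gripper open.
Joint ranges: [-3.03, 3.03], [-0.79, 2.21], [0.23, 2.52], [-1.04, 4.18], [0, 3.07], [-2.55, 2.55]. Speed limits (rad/s): [2.22, 2.22, 2.57, 3.14, 3.14, 3.14].

INTERFACE

Orientations are given as [roll, pitch, yaw] about the fixed x, y, z axes, in that order (R = Rz(yaw) Ry(pitch) Rx(roll)).
In Python, from station import ctrl gives the robot as it stands. The module is installed in compiled form; this text tells all that it offers.
- The arm moves only by the tool servo_tool, never from a script. Its argument "motion" is a list of rows, each a list of 5 numbers: the closure, from 0 (fully open) to 1 (shut), then the shift along the world's x, y, z in cm, then the turn about the world's z in degrees. A call has 1 to 20 rows; each row is the pose to reach, as a shift and turn from the pose commanded when the call began; what a row does not reach only later rows make up. A row lasts 1/8 s, in which the tool goes at most 62.5 mm and 10.7 degrees, less where a joint would pass 70% of its speed; a pose out of reach is approached as far as the arm can. A call with a gripper value outside its range is refused whole. The fingers move at their own pace and stop on an object; "squeeze" is the grip in N (left out, the last holds). Time passes only in rows, so rows that repeat a pose let the fingers close. It gives the time, the measured TCP pose, the force, the opening and the grip force at its end, in the units of the state.
- ctrl.get_obs(): the state, without advancing time (a new reading comes with each control period).
- ctrl.camera(name): name is "scene" or "side" or "wrist"; returns a dict with "image" (400x640x3 uint8, red, green, blue), "fx", "fy", "cx", "cy" (pixels), "camera_from_world" (4x4, takes a point from world to camera coordinates); the wrist camera has in their place "hand_eye" (4x4, takes a point from camera to tool coordinates, whose origin is the TCP and whose axes are the flange's). Camera axes: x right, y up, looking along -z (the intrinsics and any distortion apply to the point x, -y, -z); pixel columns grow to the right and rows downward; lengths in m; the calibration is good to about 2 mm. A picture is of the moment at which its call begins: read the wrist's pose just before it. There is no depth.
- ctrl.hand_in(): hands the job in; it is judged then, once.
The state is a dict: "time_s": time; "qpos": joint angles; "joint_vel": joint speeds; "tau": joint torques, N m; "ee_pos": TCP position; "eef_rot": TCP orientation; "force": force on the tool from outside, world axes, zero at the start; "moment": the same for the moment, N m; "grip_width": finger opening in m; "grip_force": force on a finger pad.
Only numpy, scipy, OpenCV 4.12 (cv2) and the standard library are available. Lean on these libraries where they do the work, as an engineer would, in place of code of your own. Each camera call takes 0.05 s, during which the arm holds its last target. There are 200 camera calls.

## Working session

There is one attempt and no reset: what is moved stays moved. The work goes in short steps, Python scripts to look and compute and a tool call to move; the robot and the scene stay as the last step left them, time stands still between calls to the robot, and variables do not carry over. Pictures are saved under pics/ and viewed, at most 10 in all, crops included, and the job is handed in when it is done.

Besides the shell and the picture viewer there is one more tool, called after "Call:" by a JSON object that holds its "name" and its "arguments", one argument or row to a line. servo_tool: Moves the arm, as the interface text tells. Its arguments: {"type":"object","properties":{"motion":{"type":"array","items":{"type":"array","items":{"type":"number"}}},"squeeze":{"type":"number"}},"required":["motion"]}

```bash
mkdir -p pics
cat > h.py <<'E'
import numpy as np, cv2
from scipy.spatial.transform import Rotation as R
from station import ctrl
def grab(n):
    o=ctrl.get_obs(); c=ctrl.camera(n)
    if 'hand_eye' in c:
        T=np.eye(4); T[:3,:3]=R.from_euler('xyz',o['eef_rot']).as_matrix(); T[:3,3]=o['ee_pos']
        c['wfc']=T@np.array(c['hand_eye'])
    else: c['wfc']=np.linalg.inv(c['camera_from_world'])
    return c
def ray(c,u,v):
    d=np.array([(u-c['cx'])/c['fx'],-(v-c['cy'])/c['fy'],-1.]); return c['wfc'][:3,3],c['wfc'][:3,:3]@d
def onz(c,u,v,z):
    p,d=ray(c,u,v); return p+d*(z-p[2])/d[2]
def tri(a,b):
    (p,d),(q,e)=a,b; s=np.linalg.lstsq(np.c_[d,-e],q-p,rcond=None)[0]
    x,y=p+s[0]*d,q+s[1]*e; return (x+y)/2,np.linalg.norm(x-y)
def blobs(img,lo,hi,amin=40):
    m=cv2.inRange(cv2.cvtColor(img,cv2.COLOR_RGB2HSV),lo,hi)
    n,l,s,ce=cv2.connectedComponentsWithStats(m)
    return [(ce[i].round(1).tolist(),s[i].tolist()) for i in range(1,n) if s[i][4]>=amin]
E
python3 - <<'E'
from h import *
o=ctrl.get_obs(); print({k:np.round(v,3).tolist() for k,v in o.items()})
cs=[grab(n) for n in("scene","side","wrist")]
for n,c in zip("abc",cs):
    cv2.imwrite(f'pics/{n}.png',c['image'][...,::-1]); print([k for k in c],c['wfc'][:3,3].round(3))
    for nm,lo,hi in(('red',(0,130,80),(6,255,255)),('red2',(172,130,80),(180,255,255)),('blue',(100,130,60),(125,255,255)),('green',(45,100,50),(85,255,255))):
        print(n,nm,blobs(c['image'],lo,hi))
E
```

```text
{'time_s': 0.0, 'qpos': [-1.323, 0.3, 1.522, -0.0, 1.321, -0.067], 'joint_vel': [-0.0, 0.0, -0.001, -0.0, 0.002, 0.0], 'tau': [-0.001, -53.181, -35.273, 0.071, 0.024, -0.0], 'ee_pos': [0.17, -0.523, 0.404], 'eef_rot': [-3.14, -0.0, 0.315], 'force': [-0.574, -0.731, -0.386], 'moment': [-0.012, 0.009, 0.015], 'grip_force': 0.0, 'grip_width': 0.094}
['image', 'fx', 'fy', 'cx', 'cy', 'camera_from_world', 'wfc'] [-0.11   0.278  1.   ]
a red [([180.0, 159.7], [174, 155, 13, 10, 89])]
a red2 []
a blue [([75.6, 52.6], [0, 0, 143, 118, 10224]), ([270.6, 244.6], [265, 236, 12, 16, 142])]
a green [([625.3, 23.3], [619, 8, 13, 30, 126]), ([319.1, 227.3], [313, 222, 13, 12, 120])]
['image', 'fx', 'fy', 'cx', 'cy', 'camera_from_world', 'wfc'] [ 0.626 -1.236  0.66 ]
b red [([426.7, 147.2], [421, 142, 13, 11, 115]), ([233.1, 243.6], [228, 238, 10, 12, 59]), ([292.5, 250.2], [281, 244, 24, 13, 253]), ([244.3, 393.5], [238, 387, 14, 13, 136]), ([478.9, 396.6], [471, 393, 16, 7, 75])]
b red2 []
b blue [([453.2, 26.9], [447, 0, 14, 58, 430]), ([542.7, 67.4], [516, 0, 58, 153, 4782]), ([309.8, 183.3], [302, 180, 17, 7, 91]), ([298.0, 312.1], [292, 310, 13, 5, 47])]
b green [([300.5, 202.8], [295, 199, 12, 9, 100]), ([464.7, 334.5], [436, 302, 62, 62, 484]), ([416.4, 312.3], [410, 307, 14, 14, 79])]
['image', 'fx', 'fy', 'cx', 'cy', 'hand_eye', 'wfc'] [ 0.248 -0.497  0.385]
c red []
c red2 []
c blue []
c green [([625.1, 44.5], [613, 42, 27, 5, 71])]
```

View pics/a.png

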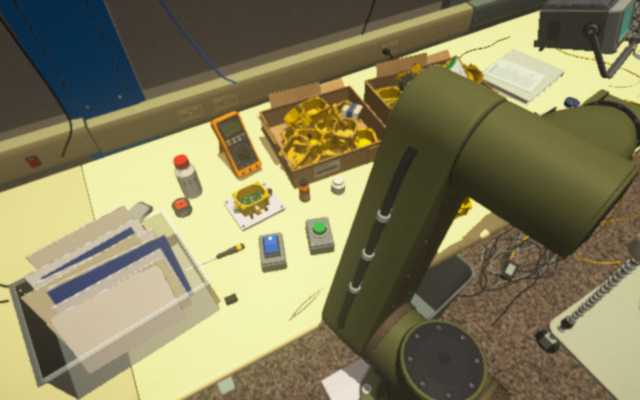

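View pics/b.png

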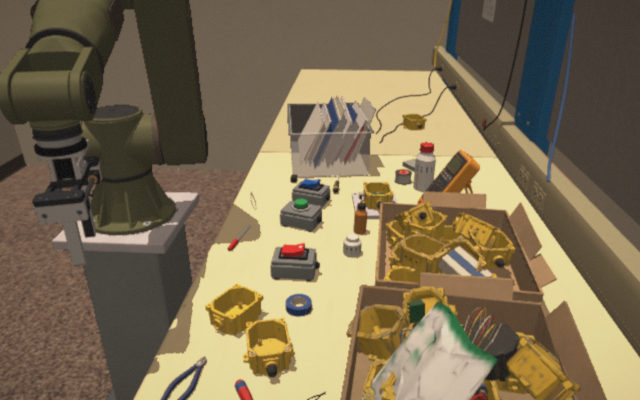

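The scene view shows the blue box at (271,245) and the green one at (319,228); the arm hides the red one. The side view shows red at (292,250), blue at (310,184) and green at (301,203).

Run:
```python
from h import *
a,b=grab('scene'),grab('side')
print('blue',tri(ray(a,270.6,244.6),ray(b,309.8,184)),onz(a,270.6,244.6,.068),onz(b,309.8,184,.068))
print('green',tri(ray(a,319.1,227.3),ray(b,300.5,202.8)),onz(a,319.1,227.3,.07),onz(b,300.5,202.8,.07))
print('red',onz(b,292.5,250.2,.068))
x0,x1,y0,y1=215,375,170,290
cv2.imwrite('pics/b2.png',cv2.resize(b['image'][y0:y1,x0:x1,::-1],None,fx=5,fy=5,interpolation=cv2.INTER_CUBIC))
```

```text
blue (array([0.50937426, 0.11420827, 0.05886851]), np.float64(0.0018897761658952666)) [0.50443835 0.11598653 0.068     ] [0.51046862 0.09240081 0.068     ]
green (array([ 0.49416189, -0.02715079,  0.06390126]), np.float64(0.0021141024343417202)) [ 0.48904392 -0.02533798  0.07      ] [ 0.4962892  -0.03825836  0.07      ]
red [ 0.50226953 -0.27813994  0.068     ]
```

View pics/b2.png

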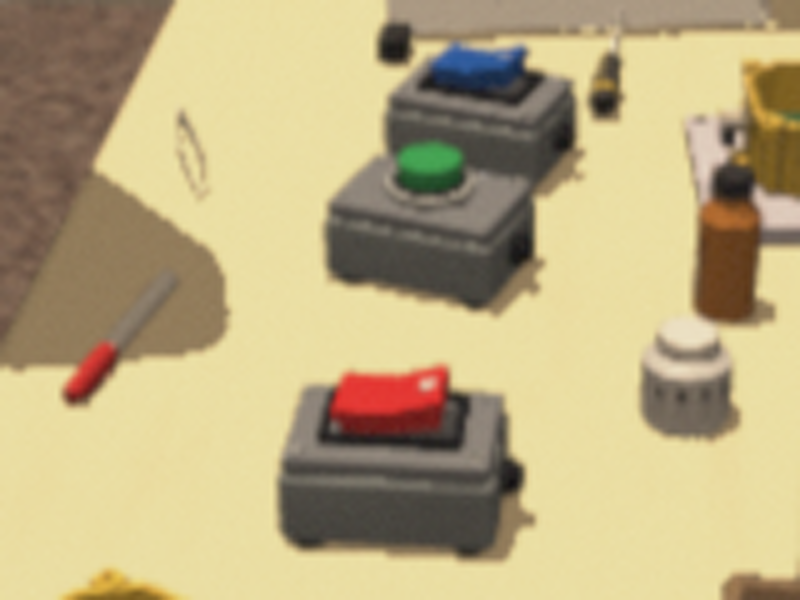

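The crop shows the red rocker with its white dot at the far (+x) end. The blue box has its raised end on the same side, and the red box lies nearly along world x. I'll move near red with the fingers closed for a wrist look.

Call:
{"name": "servo_tool", "arguments": {
  "motion": [
    [1,3,3,0,-3],
    [1,7,7,0,-6],
    [1,11,11,0,-9],
    [1,15,15,0,-12],
    [1,19,19,0,-15],
    [1,22,22,0,-18],
    [1,25,24,0,-18],
    [1,25,24,0,-18],
    [1,25,24,0,-18],
    [1,25,24,0,-18]
  ],
  "squeeze": 10
}}

```text
time_s: 1.5
ee_pos: [0.4197, -0.2835, 0.4047]
eef_rot: [3.142, 0.0, -0.0]
force: [-0.5, -0.7, 0.1]
grip_width: 0.0007
grip_force: 0.0
```

Run:
```python
from h import *
c=grab('wrist'); a=grab('scene')
o=ctrl.get_obs(); print(o['time_s'],o['ee_pos'],o['eef_rot'],o['grip_width'],o['qpos'])
np.savez('w1.npz',**{k:c[k] for k in('image','fx','fy','cx','cy','wfc')})
print('w',blobs(c['image'],(0,130,80),(8,255,255)),'white',blobs(c['image'],(0,0,190),(180,60,255),20)[:8])
print('s',blobs(a['image'],(0,130,80),(8,255,255)))
cv2.imwrite('pics/w1.png',np.hstack([c['image']])[...,::-1])
```

```text
1.6 [ 0.4197786  -0.28346773  0.40472318] [ 3.14150870e+00 -1.09939318e-04 -4.64963386e-04] 0.00069121272769366 [-6.66261674e-01  2.02902824e-01  1.64208145e+00  1.95541449e-06
  1.29647006e+00  9.04999091e-01]
w [([300.5, 110.0], [283, 83, 35, 54, 1756]), ([626.5, 140.0], [611, 128, 29, 25, 351]), ([600.2, 155.4], [593, 150, 14, 12, 115]), ([225.7, 242.8], [208, 236, 36, 14, 320])] white []
s [([180.1, 160.0], [174, 155, 13, 12, 111]), ([32.8, 161.2], [28, 157, 11, 9, 59]), ([180.1, 203.6], [175, 199, 12, 10, 78])]
```

View pics/w1.png

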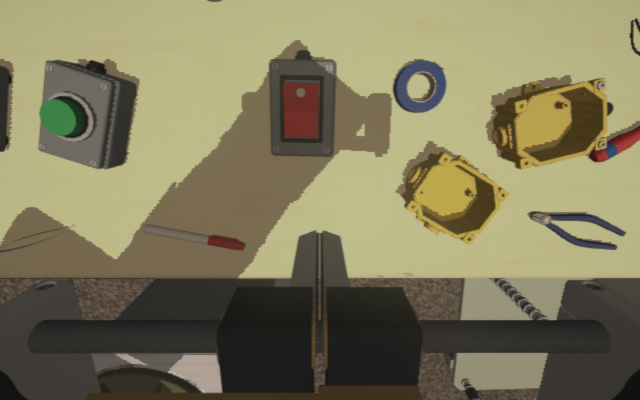

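The wrist view shows the red rocker centred at (300,110), its white dot at (300,92), and the green button at (64,118). The box is aligned with x. Next I'll get closer for the second view.

```bash
cat >> h.py <<'E'
def dot(c,lo,hi):
    """white dot inside the largest coloured blob"""
    h=cv2.cvtColor(c['image'],cv2.COLOR_RGB2HSV)
    m=cv2.inRange(h,lo,hi); n,l,s,ce=cv2.connectedComponentsWithStats(m); i=1+np.argmax(s[1:,4])
    ct=cv2.findContours((l==i).astype('u1'),cv2.RETR_EXTERNAL,cv2.CHAIN_APPROX_NONE)[0][0]
    hull=np.zeros(m.shape,'u1'); cv2.fillConvexPoly(hull,cv2.convexHull(ct),255)
    w=cv2.erode(hull,np.ones((5,5)))&cv2.inRange(h,(0,0,100),(180,110,255))
    n,l,s,ce=cv2.connectedComponentsWithStats(w)
    j=1+np.argmax(s[1:,4]) if n>1 else 0
    return ce[j],s[j],cv2.minAreaRect(ct)
E
python3 - <<'E'
from h import *
c=dict(np.load('w1.npz'))
d=dot(c,(0,130,80),(8,255,255)); print(d, onz(c,*d[0],.072), onz(c,*d[2][0],.067), onz(c,64,118,.07))
E
```

```text
(array([300.15151515,  92.06060606]), array([296,  88,   9,   9,  66], dtype=int32), ((300.0, 109.5), (53.0, 34.0), 90.0)) [ 0.51760061 -0.26503524  0.072     ] [ 0.50161277 -0.26432451  0.067     ] [ 0.49355135 -0.0325034   0.07      ]
```

Call:
{"name": "servo_tool", "arguments": {
  "motion": [
    [1,1,-0.5,-3,0],
    [1,3,-0.5,-6,0],
    [1,5,-0.5,-8,0],
    [1,5,-0.5,-8,0],
    [1,5,-0.5,-8,0]
  ]
}}

```text
time_s: 2.22
ee_pos: [0.4698, -0.2882, 0.3254]
eef_rot: [3.141, -0.0, 0.0]
force: [0.1, 0.2, -0.3]
grip_width: 0.0005
grip_force: 0.0
```

Run:
```python
from h import *
p=dict(np.load('w1.npz')); c=grab('wrist')
lo,hi=(0,130,80),(8,255,255)
d0=dot(p,lo,hi); d=dot(c,lo,hi); print(d)
print('dot tri',tri(ray(p,*d0[0]),ray(c,*d[0])),'onz',onz(c,*d[0],.072),'ctr',onz(c,*d[2][0],.067))
g=[sorted(blobs(q['image'],(45,100,50),(85,255,255),200),key=lambda b:-b[1][4])[:1] for q in(p,c)]; print(g)
if g[0] and g[1]: print('green',tri(ray(p,*g[0][0][0]),ray(c,*g[1][0][0])),onz(p,*g[0][0][0],.067))
print(ctrl.get_obs()['ee_pos'])
cv2.imwrite('pics/w2.png',c['image'][...,::-1])
```

```text
(array([288.87096774, 156.61290323]), array([284, 152,  11,  10,  93], dtype=int32), ((289.0, 175.5), (63.0, 44.0), 90.0))
dot tri (array([ 0.5176002 , -0.26505351,  0.0719188 ]), np.float64(4.674139747616689e-05)) onz [ 0.51760758 -0.2650844   0.072     ] ctr [ 0.50206793 -0.26431449  0.067     ]
[[([61.0, 117.0], [40, 99, 43, 37, 1242])], [([6.6, 187.4], [0, 165, 20, 41, 476])]]
green (array([ 0.49125974, -0.02094861,  0.05322545]), np.float64(0.009328575998516598)) [ 0.49443634 -0.02736387  0.067     ]
[ 0.46977964 -0.28823454  0.32571248]
```

View pics/w2.png

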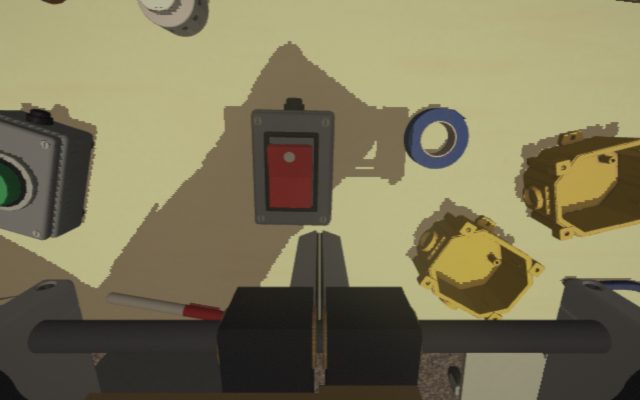

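Dot triangulated at (0.5176, -0.2651, 0.072), which matches the stated height. Moving over it and pressing gently.

Call:
{"name": "servo_tool", "arguments": {
  "motion": [
    [1,2.5,1.2,0,0],
    [1,4.8,2.3,0,0],
    [1,4.8,2.3,-2,0],
    [1,4.8,2.3,-4,0],
    [1,4.8,2.3,-5,0],
    [1,4.8,2.3,-5.4,0],
    [1,4.8,2.3,-5.7,0],
    [1,4.8,2.3,-6,0],
    [1,4.8,2.3,-6,0],
    [1,4.8,2.3,-6,0]
  ]
}}

```text
time_s: 3.52
ee_pos: [0.5185, -0.2651, 0.2654]
eef_rot: [3.141, -0.002, 0.001]
force: [3.4, -1.0, 5.8]
grip_width: 0.0004
grip_force: 2.6
```

Call:
{"name": "servo_tool", "arguments": {
  "motion": [
    [1,0,0,-0.1,0],
    [1,0,0,-0.1,0],
    [1,0,0,-0.1,0]
  ]
}}

```text
time_s: 3.9
ee_pos: [0.5186, -0.2651, 0.2652]
eef_rot: [3.14, -0.002, 0.001]
force: [0.7, 1.4, 13.4]
grip_width: 0.0005
grip_force: 6.9
```

Hard stop reached at 66 mm with 13 N. Lifting straight up and moving to where the wrist camera sees both red and green.

Call:
{"name": "servo_tool", "arguments": {
  "motion": [
    [1,0,0,1,0],
    [1,0,0,4,0],
    [1,-2,2,9,0],
    [1,-5,7,13.5,0],
    [1,-9,12,13.5,0],
    [1,-9,16,13.5,0],
    [1,-9,16,13.5,0],
    [1,-9,16,13.5,0]
  ]
}}

```text
time_s: 4.9
ee_pos: [0.4284, -0.1053, 0.3988]
eef_rot: [3.141, 0.0, 0.001]
force: [-0.4, -0.6, -0.5]
grip_width: 0.0006
grip_force: 0.0
```

Run:
```python
from h import *
c=grab('wrist'); np.savez('w3.npz',**{k:c[k] for k in('image','fx','fy','cx','cy','wfc')})
cv2.imwrite('pics/w3.png',c['image'][...,::-1]); print(ctrl.get_obs()['ee_pos'])
d=dot(c,(0,130,80),(8,255,255)); print(d,onz(c,*d[0],.066),onz(c,*d[0],.072))
```

```text
[ 0.42844587 -0.10559859  0.39855336]
(array([486.52173913,  98.10144928]), array([482,  94,  10,   9,  69], dtype=int32), ((483.32830810546875, 116.98248291015625), (36.463714599609375, 55.690406799316406), 5.8263421058654785)) [ 0.52101057 -0.26553869  0.066     ] [ 0.52079802 -0.26245883  0.072     ]
```

View pics/w3.png

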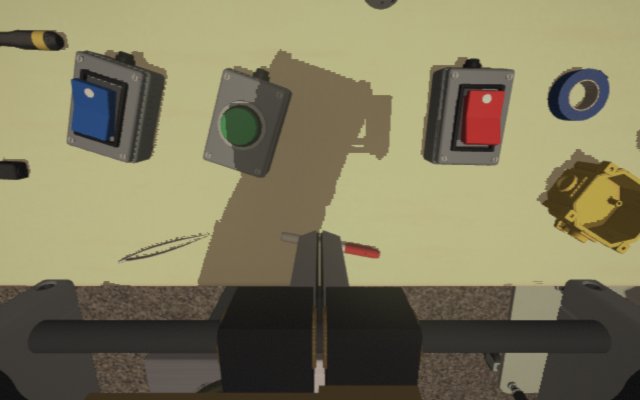

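Call:
{"name": "servo_tool", "arguments": {
  "motion": [
    [1,0,5,0,0],
    [1,0,10,0,0],
    [1,0,15,0,0],
    [1,0,20,0,0],
    [1,0,20,0,0],
    [1,0,20,0,0],
    [1,0,20,0,0]
  ]
}}

```text
time_s: 5.82
ee_pos: [0.4286, 0.0938, 0.3985]
eef_rot: [3.141, 0.0, -0.001]
force: [0.2, 0.2, 0.5]
grip_width: 0.0003
grip_force: 0.0
```

Run:
```python
from h import *
p=dict(np.load('w3.npz'));c=grab('wrist'); np.savez('w4.npz',**{k:c[k] for k in('image','fx','fy','cx','cy','wfc')})
cv2.imwrite('pics/w4.png',c['image'][...,::-1]); print(ctrl.get_obs()['ee_pos'])
lo,hi=(100,130,60),(125,255,255)
d=dot(c,lo,hi); print(d,'blue dot',onz(c,*d[0],.072),'ctr',onz(c,*d[2][0],.067))
g=[max(blobs(q['image'],(45,100,50),(85,255,255),200),key=lambda b:b[1][4]) for q in(p,c)]; print(g)
print('green',tri(ray(p,*g[0][0]),ray(c,*g[1][0])),[onz(q,*b[0],.068) for q,b in zip((p,c),g)])
```

```text
[0.42855762 0.09391583 0.39859722]Traceback (most recent call last):
  File "<stdin>", line 5, in <module>
  File "h.py", line 25, in dot
    m=cv2.inRange(h,lo,hi); n,l,s,ce=cv2.connectedComponentsWithStats(m); i=1+np.argmax(s[1:,4])
                                                                              ~~~~~~~~~^^^^^^^^^
    return _wrapfunc(a, 'argmax', axis=axis, out=out, **kwds)
    return bound(*args, **kwds)
ValueError: attempt to get argmax of an empty sequence
```

View pics/w4.png

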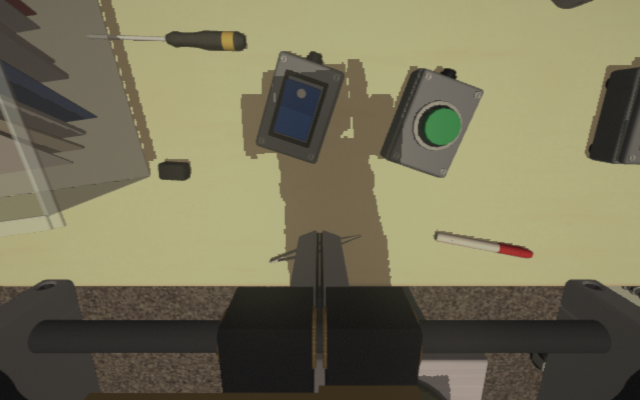

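w3: red now lies level, with its dot in the "on" place. w4: the blue rocker is in the arm's shadow, with its dot at (302,94), and the green button is at (442,127). The blue box is yawed; its lid screws are at (284,59), (337,74), (313,157) and (264,143).

Run:
```python
from h import *
p,c=dict(np.load('w3.npz')),dict(np.load('w4.npz'))
dp=dot(p,(100,130,60),(125,255,255)); dc=dot(c,(100,90,20),(130,255,255))
print(dp,dc); print('blue dot',tri(ray(p,*dp[0]),ray(c,*dc[0])),onz(p,*dp[0],.072),onz(c,*dc[0],.072),'ctr',onz(c,*dc[2][0],.067))
S=[onz(c,*q,.05) for q in((284,59),(337,74),(313,157),(264,143))]
m=(S[0]+S[1]-S[2]-S[3])/2; print('yaw',np.degrees(np.arctan2(m[1],m[0])),'len',np.linalg.norm(m),'boxctr',np.mean(S,0))
# green top: brightest flat blob in both
g=[max(blobs(q['image'],(45,100,40),(85,255,255),200),key=lambda b:b[1][4]) for q in(p,c)]; print(g)
print('green',tri(ray(p,*g[0][0]),ray(c,*g[1][0])),[onz(q,*b[0],.068) for q,b in zip((p,c),g)])
```

```text
(array([88.70731707, 92.47560976]), array([84, 88, 11, 10, 82], dtype=int32), ((90.5, 109.5), (61.0, 37.0), 90.0)) (array([301.,  93.]), array([298,  90,   7,   7,  37], dtype=int32), ((296.3185119628906, 110.38078308105469), (33.168182373046875, 51.84019470214844), 17.354022979736328))
blue dot (array([0.52523108, 0.11109307, 0.07201811]), np.float64(4.061297164818884e-05)) [0.52521166 0.11110511 0.072     ] [0.52525231 0.11109411 0.072     ] ctr [0.50959839 0.11616131 0.067     ]
yaw -16.327080313015568 len 0.08498902274255168 boxctr [0.51014268 0.11434579 0.05      ]Traceback (most recent call last):
  File "<stdin>", line 8, in <module>
ValueError: max() iterable argument is empty
```

Blue dot (0.5252, 0.1111, 0.072), yaw about -16.5°.

Call:
{"name": "servo_tool", "arguments": {
  "motion": [
    [1,4,1,-2,-6],
    [1,8,1.7,-5,-12],
    [1,9.7,1.7,-9,-16.5],
    [1,9.7,1.7,-11,-16.5],
    [1,9.7,1.7,-12.2,-16.5],
    [1,9.7,1.7,-12.6,-16.5],
    [1,9.7,1.7,-12.9,-16.5],
    [1,9.7,1.7,-13.2,-16.5],
    [1,9.7,1.7,-13.4,-16.5],
    [1,9.7,1.7,-13.4,-16.5],
    [1,9.7,1.7,-13.4,-16.5]
  ]
}}

```text
time_s: 7.25
ee_pos: [0.5255, 0.1121, 0.2654]
eef_rot: [-3.141, -0.002, -0.287]
force: [2.0, -1.2, 6.8]
grip_width: 0.0003
grip_force: 3.2
```

Call:
{"name": "servo_tool", "arguments": {
  "motion": [
    [1,0,0,-0.1,0],
    [1,0,0,-0.1,0],
    [1,0,0,-0.1,0]
  ]
}}

```text
time_s: 7.62
ee_pos: [0.5256, 0.1121, 0.2652]
eef_rot: [-3.141, -0.002, -0.287]
force: [-1.8, -1.4, 16.5]
grip_width: 0.0004
grip_force: 8.0
```

Call:
{"name": "servo_tool", "arguments": {
  "motion": [
    [1,0,0,1,0],
    [1,0,0,4,0],
    [1,-2,-2,9,0],
    [1,-5,-5,13.5,0],
    [1,-9,-9,13.5,0],
    [1,-10,-10,13.5,0],
    [1,-10,-10,13.5,0],
    [1,-10,-10,13.5,0]
  ]
}}

```text
time_s: 8.62
ee_pos: [0.426, 0.0126, 0.3984]
eef_rot: [-3.142, 0.001, -0.287]
force: [-0.5, 0.8, 0.5]
grip_width: 0.0007
grip_force: 0.0
```

Run:
```python
from h import *
c=grab('wrist'); p,q=dict(np.load('w3.npz')),dict(np.load('w4.npz'))
cv2.imwrite('pics/w5.png',c['image'][...,::-1]); print(ctrl.get_obs()['ee_pos'])
d=dot(c,(100,90,20),(130,255,255)); print(d,'blue dot',onz(c,*d[0],.066),onz(c,*d[0],.072))
G=[]
for k in(p,q,c):
    b=blobs(k['image'],(35,90,20),(90,255,255),100); b=[max(b,key=lambda t:t[1][4])] if b else []; G+=b; print(b,[onz(k,*t[0],.068) for t in b])
if len(G)==3: print(tri(ray(q,*G[1][0]),ray(p,*G[0][0])),tri(ray(q,*G[1][0]),ray(c,*G[2][0])))
```

```text
[0.42598745 0.01267707 0.39831871]
(array([194.22093023, 120.98837209]), array([189, 116,  11,  11,  86], dtype=int32), ((195.5, 139.0), (52.0, 35.0), 90.0)) blue dot [0.52854411 0.11035023 0.066     ] [0.52807775 0.10804624 0.072     ]
[([238.3, 126.0], [221, 108, 36, 37, 1026])] [array([ 0.49463098, -0.02587818,  0.068     ])]
[([440.8, 125.9], [422, 108, 39, 37, 1113])] [array([ 0.49494188, -0.02464736,  0.068     ])]
[([337.9, 114.8], [320, 96, 36, 38, 1048])] [array([ 0.49457133, -0.02590452,  0.068     ])]
(array([ 0.4946916 , -0.02538983,  0.06606481]), np.float64(0.0003108858163520677)) (array([ 0.49460271, -0.02611169,  0.06415105]), np.float64(0.0003019914764813706))
```

View pics/w5.png

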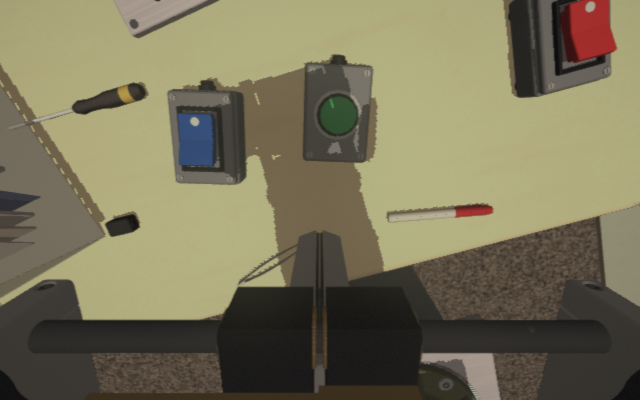

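w5: blue now lies level (dot at (194,121), in the "on" place) and red is still on. The green centre is at (338,115), i.e. (0.4946, -0.0255). Pressing it now.

Call:
{"name": "servo_tool", "arguments": {
  "motion": [
    [1,3,-2,-3,0],
    [1,6.9,-3.8,-6,0],
    [1,6.9,-3.8,-10,0],
    [1,6.9,-3.8,-12,0],
    [1,6.9,-3.8,-12.6,0],
    [1,6.9,-3.8,-13,0],
    [1,6.9,-3.8,-13.3,0],
    [1,6.9,-3.8,-13.5,0],
    [1,6.9,-3.8,-13.6,0],
    [1,6.9,-3.8,-13.6,0],
    [1,6.9,-3.8,-13.6,0]
  ]
}}

```text
time_s: 10.05
ee_pos: [0.4945, -0.0258, 0.2634]
eef_rot: [-3.141, -0.001, -0.287]
force: [0.1, 4.4, 8.1]
grip_width: 0.0005
grip_force: 4.0
```

Call:
{"name": "servo_tool", "arguments": {
  "motion": [
    [1,0,0,-0.1,0],
    [1,0,0,-0.1,0],
    [1,0,0,-0.1,0],
    [1,0,0,-0.1,0]
  ]
}}

```text
time_s: 10.55
ee_pos: [0.4945, -0.0258, 0.2632]
eef_rot: [-3.141, -0.002, -0.287]
force: [-6.1, 4.3, 18.8]
grip_width: 0.0007
grip_force: 9.5
```

```bash
python3 -c "
from station import ctrl
o=ctrl.get_obs();print(o['ee_pos'],o['force']);print(ctrl.hand_in())"
```

```text
[ 0.49453169 -0.02582579  0.26320925] [-6.07172633  4.28830858 18.78467972]
the job is handed in; nothing more can be done
None
```

I pressed the red rocker fully on, then the blue one, then pushed the green button in to its stop. I handed the job in at about 10.6 s while still holding the button; no verdict on the job came back.

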